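# Line up the disc-cutter punches by size

### The arm

A 6-joint arm with a two-finger parallel gripper is mounted at the origin on the work surface. World frame = base frame: x ahead of the robot, y to its left, z up, the work surface at z = 0. Lengths are in mm, angles in rad, forces in N, time in s.
With the tool pointing down it reaches from about 350 to 975 mm from the base axis. Payload 7.1 kg.
Tool frame: the origin (TCP) lies on the mounting face of the last link; the fingertips stand 182 mm ahead of it and the grasp point (between the pads) lies 163 mm ahead of it (ctrl.tcp_to_tips is the distance from the TCP to the fingertips, in mm); z points along the fingers, y is the direction in which the jaws open and shut (so a half turn about z gives the same grasp; the last joint's range is limited). The gripper opens to 88 mm and grips with 3 to 60 N. Pads are 20 mm wide; open, the fingers measure 115 mm over their backs; the gripper's body (75 mm by 178 mm) begins 61 mm behind the grasp point.
Start: joints at [-1.175, 0.423, 1.63, -0, 1.089, -0.019], TCP at [251.895, -571.975, 404.675] pointing down, gripper open.
Joint ranges: [-3, 3], [-0.9, 2.11], [0.09, 2.58], [-1.31, 4.45], [0.11, 2.69], [-2.54, 2.54]. Speed limits (rad/s): [2.39, 2.39, 3.01, 3.14, 3.14, 3.14].

### API

Orientations are given as a rotation vector (axis times angle).
In Python, from workcell import ctrl gives the robot as it stands. The module is installed in compiled form; this text tells all that it offers.
- The arm moves only by the tool send_rows, never from a script. Its argument "commands" is a list of rows, each an object with "translation": the shift along the world's x, y, z normalised to -1 to 1, where 1 is 0.1 m, a list of three; "twist": the turn, a rotation vector about the world's x, y, z normalised to -1 to 1, where 1 is 0.5 rad, a list of three. A call has exactly 10 rows; each row is the pose to reach, as a shift and turn from the pose commanded when the call began; what a row does not reach only later rows make up. A row lasts 1/10 s, in which the tool goes at most 50 mm and 8.59 degrees, less where a joint would pass 70% of its speed; a pose out of reach is approached as far as the arm can. A call with a number of a shift or a turn outside -1 to 1 is refused whole. A call with a gripper value outside its range is refused whole. "grip" is the closure, from -1 (fully open) to 1 (shut), set as the call begins (left out, the last holds). The fingers move at their own pace and stop on an object; the grip force is fixed at half the most. Time passes only in rows, so rows that repeat a pose let the fingers close, or fill a call up. It gives the time, the measured TCP pose, the force and the opening at its end, in the units of the state.
- ctrl.get_obs(): the state, without advancing time (a new reading comes with each control period).
- ctrl.get_image(name): name is "scene" or "top" or "wrist"; returns a dict with "img" (400x640x3 uint8, red, green, blue), "intrinsics" (3x3 intrinsics, pixels), "cam_to_world" (4x4, takes a point from camera to world coordinates). Camera axes: x right, y down, z forward; pixel columns grow to the right and rows downward; lengths in mm; the calibration is good to about 2 mm. A picture is of the moment at which its call begins. There is no depth.
- ctrl.close_job(): hands the job in, once; it reports no verdict.
The state is a dict: "t": time; "qpos": joint angles; "qvel": joint speeds; "joint_torque": joint torques, N m; "ee_pos": TCP position; "orientation": TCP orientation; "ft_force": force on the tool from outside, world axes, zero at the start; "moment": the same for the moment, N m; "width": finger opening in mm.
Only numpy, scipy, OpenCV 4.12 (cv2) and the standard library are available. Lean on these libraries where they do the work, as an engineer would, in place of code of your own. Each camera call takes 0.05 s, during which the arm holds its last target. There are 200 camera calls.

### The job

Stand all four steel punches upright on the round marks of the wooden rail in order of diameter, one centred on each mark: the thickest on the red mark, then each next one thinner, down to the thinnest on the black mark at the far end. Do not knock any punch over, and leave the pliers and the jar where they are.

Things in the scene. Friction and masses are not known exactly. Their poses are not given: they have to be found in the camera images.
- punch_50: The thickest of four upright, solid, bright steel punches (short round bars, all 50 mm tall): 50 mm in diameter, about 0.77 kg, with straight sides from 1 to 46 mm up and a slightly rounded top edge. Origin: centre of its underside; z is its axis, up when it stands.
- punch_40: The second thickest of four upright, solid, bright steel punches (short round bars, all 50 mm tall): 40 mm in diameter, about 0.49 kg, with straight sides from 1 to 46 mm up and a slightly rounded top edge. Origin: centre of its underside; z is its axis, up when it stands.
- punch_30: The third thickest of four upright, solid, bright steel punches (short round bars, all 50 mm tall): 30 mm in diameter, about 0.28 kg, with straight sides from 1 to 46 mm up and a slightly rounded top edge. Origin: centre of its underside; z is its axis, up when it stands.
- punch_20: The thinnest of four upright, solid, bright steel punches (short round bars, all 50 mm tall): 20 mm in diameter, about 0.12 kg, with straight sides from 1 to 46 mm up and a slightly rounded top edge. Origin: centre of its underside; z is its axis, up when it stands.
- mark_red: Red disc mark, 60 mm in diameter, at one end (left or right) of a straight row of four such marks, 70 mm apart, flat on a fixed light wooden rail (board 282 mm long, 72 wide, 12 high, its length from side to side). Fixed. Origin: centre of its face, level with the rail top, 12 mm above the bench (a punch standing on it has its origin there); x across the rail, y along it.
- mark_b: Black round mark, 60 mm in diameter, one of the two inner marks of the row on the rail; it is either the second or the third from the red mark (70 or 140 mm away from it). Fixed. Origin: centre of its face, level with the rail top, 12 mm above the bench (a punch standing on it has its origin there); x across the rail, y along it.
- mark_c: Black round mark, 60 mm in diameter, the other inner mark of the row on the rail (140 or 70 mm away from the red mark). Fixed. Origin: centre of its face, level with the rail top, 12 mm above the bench (a punch standing on it has its origin there); x across the rail, y along it.
- mark_end: Black round mark, 60 mm in diameter, at the end of the row on the rail farthest from the red mark (210 mm from it). Fixed. Origin: centre of its face, level with the rail top, 12 mm above the bench (a punch standing on it has its origin there); x across the rail, y along it.
- pliers: Bystander: small pliers with blue handles lying on the bench, about 130 mm long, 57 mm wide, 14 mm high. Origin: on the bench under the middle; x points to the jaws.
- jar: Bystander: small closed amber jar with a white lid, 48 mm in diameter, 62 mm high, standing on the bench. Origin: centre of its underside; z up.
Not all that is in view belongs to the job. What is shaped like the punch_30 but purple is not meant. Leave any green look-alike of the punch_40 alone.

How it is judged (in metres and radians):
At the end, for the whole second after the job is handed in: Each punch stands upright (within 0.1 rad) and at rest on the top of the rail (height within 4 mm), its axis within 12 mm of the centre of its mark: 50 mm on the red mark, 40 mm on the next, 30 mm on the third, 20 mm on the black end mark (horizontal distance between punch_50 and mark_red below 0.012 m and z of punch_50 in the frame of mark_red between -0.004 and 0.004 m and angle between each of punch_50, punch_20's own z axis and vertical below 0.1 rad and linear speed of each of punch_50, punch_20 below 0.02 m/s and angular speed of each of punch_50, punch_20 below 0.2 rad/s and horizontal distance between punch_20 and mark_end below 0.012 m and z of punch_20 in the frame of mark_end between -0.004 and 0.004 m and ((horizontal distance between mark_red and mark_b below 0.105 m and horizontal distance between punch_40 and mark_b below 0.012 m and z of punch_40 in the frame of mark_b between -0.004 and 0.004 m and angle between each of punch_40, punch_30's own z axis and vertical below 0.1 rad and linear speed of each of punch_40, punch_30 below 0.02 m/s and angular speed of each of punch_40, punch_30 below 0.2 rad/s and horizontal distance between punch_30 and mark_c below 0.012 m and z of punch_30 in the frame of mark_c between -0.004 and 0.004 m) or (horizontal distance between mark_red and mark_c below 0.105 m and horizontal distance between punch_40 and mark_c below 0.012 m and z of punch_40 in the frame of mark_c between -0.004 and 0.004 m and angle between each of punch_40, punch_30's own z axis and vertical below 0.1 rad and linear speed of each of punch_40, punch_30 below 0.02 m/s and angular speed of each of punch_40, punch_30 below 0.2 rad/s and horizontal distance between punch_30 and mark_b below 0.012 m and z of punch_30 in the frame of mark_b between -0.004 and 0.004 m))); the robot touches nothing.
It fails at once if a punch is knocked over (tilted more than 0.6 rad) (angle between any of punch_50, punch_40, punch_30, punch_20's own z axis and vertical above 0.6 rad).
It fails at once if the pliers or the jar are moved by more than 25 mm (distance of any of pliers, jar from where it was at the start of the episode above 0.025 m).
It also fails if it takes over 88 s, if anything falls off the work surface, if the arm or the gripper's body presses on something with over 40 N, if the wrist force passes 120 N, or if a joint passes its speed limit or range.

## Working session

There is one attempt and no reset: what is moved stays moved. The work goes in short steps, Python scripts to look and compute and a tool call to move; the robot and the scene stay as the last step left them, time stands still between calls to the robot, and variables do not carry over. Pictures are saved under pics/ and viewed, about 12 in all and at most 16, crops included, and the job is handed in when it is done.

Besides the shell and the picture viewer there is one more tool, called after "Emit:" by a JSON object that holds its "name" and its "arguments", one argument or row to a line. send_rows: Moves the arm, as the interface text tells. Its arguments: {"type":"object","properties":{"commands":{"type":"array","items":{"type":"object","properties":{"translation":{"type":"array","items":{"type":"number"}},"twist":{"type":"array","items":{"type":"number"}}}}},"grip":{"type":"number"}},"required":["commands"]}

```bash
mkdir -p pics
python3 - <<'E'
from workcell import ctrl
import cv2,numpy as np
np.set_printoptions(precision=2,suppress=True)
for n in("top","scene"):
    r=ctrl.get_image(n);cv2.imwrite(f"pics/{n}0.png",r["img"][:,:,::-1]);np.savez(f"{n}0.npz",**r);print(n,r["intrinsics"],r["cam_to_world"])
print(ctrl.get_obs())
E
```

```text
top [[398.77   0.   317.18]
 [  0.   398.77 204.27]
 [  0.     0.     1.  ]] [[ -0.03  -1.     0.07 520.06]
 [ -1.     0.03   0.02  -3.02]
 [ -0.03  -0.07  -1.   936.94]
 [  0.     0.     0.     1.  ]]
scene [[488.45   0.   319.44]
 [  0.   488.45 206.56]
 [  0.     0.     1.  ]] [[   0.79    0.52   -0.33  940.98]
 [   0.62   -0.65    0.44 -476.05]
 [   0.02   -0.55   -0.83  980.88]
 [   0.      0.      0.      1.  ]]
{'t': 0.1, 'qpos': array([-1.18,  0.42,  1.63, -0.  ,  1.09, -0.02]), 'qvel': array([-0., -0., -0., -0.,  0.,  0.]), 'joint_torque': array([  0.  , -54.56, -27.43,   0.06,   0.02,  -0.  ]), 'ee_pos': array([ 251.79, -571.77,  404.01]), 'orientation': array([-3.07, -0.65,  0.  ]), 'ft_force': array([-1.03,  0.45, -0.32]), 'moment': array([-0.02, -0.05,  0.01]), 'width': 88.16229730358933}
```

View pics/top0.png

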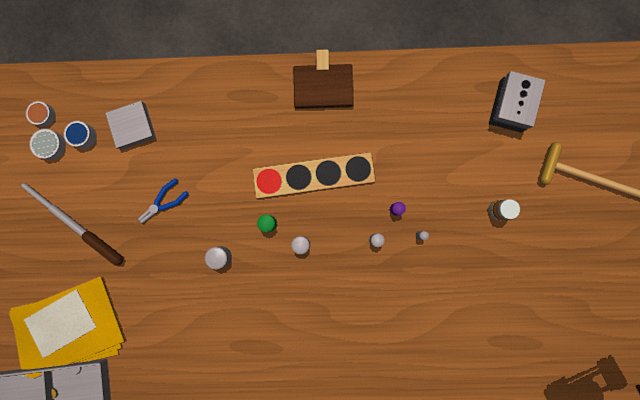

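View pics/scene0.png

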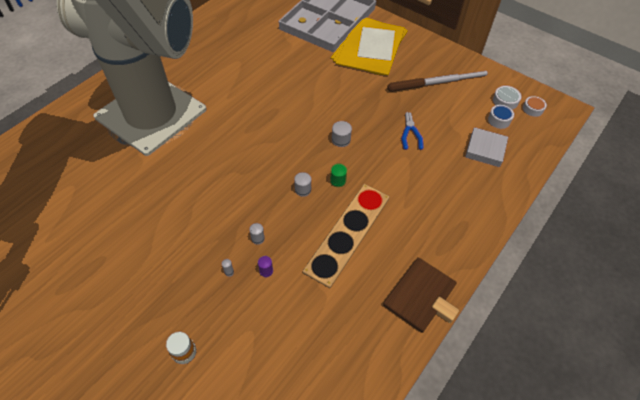

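Top view: the punches from thick to thin are at (217,258), (300,245), (377,240) and (424,236). The red mark is at (268,181) and the end mark at (358,169). The look-alikes are green (267,224) and purple (398,209); the pliers are at (163,200) and the jar at (508,210).

```bash
cat > h.py <<'E'
import cv2,numpy as np
np.set_printoptions(precision=1,suppress=True)
def ray(r,uv,z):
    T=r["cam_to_world"];d=T[:3,:3]@np.linalg.inv(r["intrinsics"])@np.array([uv[0],uv[1],1.]);o=T[:3,3]
    return o+d*(z-o[2])/d[2]
def blobs(mask,amin):
    cs,_=cv2.findContours(mask.astype(np.uint8),cv2.RETR_EXTERNAL,cv2.CHAIN_APPROX_NONE)
    for c in cs:
        if cv2.contourArea(c)>amin and len(c)>5: yield cv2.minEnclosingCircle(c),cv2.fitEllipse(c),cv2.contourArea(c)
E
python3 - <<'E'
from h import *
for n,roi in(("top",(195,150,440,275)),("scene",(205,110,400,300))):
    r=np.load(n+"0.npz");im=r["img"];x0,y0,x1,y1=roi
    hsv=cv2.cvtColor(im,cv2.COLOR_RGB2HSV);H,S,V=[hsv[...,i].astype(int) for i in range(3)]
    R=np.zeros(H.shape,bool);R[y0:y1,x0:x1]=1
    for k,m,z,a in(("steel",(S<60)&(V>90),50,40),("red",(S>180)&((H<6)|(H>174))&(V>150),12,150),("black",(V<60)&(S<90),12,200),("green",(H>45)&(H<80)&(S>120),50,50),("purple",(H>125)&(H<160)&(S>100),50,50)):
        for c,e,ar in blobs(m&R,a):
            print(n,k,np.array(e[0]),np.array(e[1]),ar,"->",ray(r,e[0],z)[:2], "z25",ray(r,e[0],25)[:2])
E
```

```text
top steel [215.5 257.8] [21.1 21.7] 357.5 -> [465.7 246.9] z25 [464.2 253.9]
top steel [300.2 244.6] [16.6 17.4] 224.5 -> [490.   57.7] z25 [489.2  59.4]
top steel [377.1 239.9] [12.4 12.7] 122.0 -> [ 496.1 -112.7] z25 [ 495.4 -115.8]
top steel [423.8 235.3] [7.7 8.4] 49.5 -> [ 503.6 -215.5] z25 [ 503.2 -221.5]
top red [268.5 180.8] [23.6 24.1] 445.5 -> [639.4 131.1] z25 [637.7 129.3]
top black [298.1 176.7] [23.  23.2] 417.0 -> [647.1  61.4] z25 [645.3  60.5]
top black [327.7 172.5] [23.2 23.3] 422.0 -> [654.7  -7.9] z25 [652.8  -7.9]
top black [357.6 168.4] [23.2 23.4] 423.5 -> [662.3 -77.8] z25 [660.3 -76.8]
top green [266.4 223. ] [16.7 18.5] 240.5 -> [539.8 131.9] z25 [540.4 135.8]
top purple [397.4 208.5] [12.7 15.4] 151.0 -> [ 564.4 -159.9] z25 [ 565.6 -164.3]
scene steel [227.  265.5] [ 8.3 14.6] 84.0 -> [ 510.7 -219. ] z25 [ 499.1 -212.1]
scene steel [256.6 231.1] [12.  17.7] 147.5 -> [ 502.6 -117.3] z25 [ 490.8 -107.7]
scene steel [303.1 181.5] [14.8 20.5] 218.0 -> [496.7  52.7] z25 [484.8  66.9]
scene steel [342.2 130.6] [17.1 21.7] 262.5 -> [472.3 240.9] z25 [459.7 260.1]
scene red [369.6 199.4] [18.  22.9] 322.5 -> [637.4 133.2] z25 [641.5 125. ]
scene black [324.1 265.9] [21.4 24.3] 406.5 -> [660.7 -76.1] z25 [664.5 -81.5]
scene black [340.3 242.3] [19.9 23.3] 363.5 -> [653.1  -6.1] z25 [656.9 -12.4]
scene black [355.4 220.4] [18.6 22.8] 331.0 -> [645.4  63.3] z25 [649.3  56. ]
scene green [338.1 174.7] [15.3 23. ] 271.0 -> [549.  121.1] z25 [538.5 137.1]
scene purple [264.9 265.9] [13.5 20.9] 218.0 -> [ 573.8 -169.7] z25 [ 563.9 -161.5]
```

Emit:
{"name": "send_rows", "arguments": {
  "commands": [
    {"translation": [0.063, 0.089, -0.03], "twist": [0, 0, 0.0631]},
    {"translation": [0.126, 0.178, -0.06], "twist": [0, 0, 0.1262]},
    {"translation": [0.189, 0.267, -0.09], "twist": [0, 0, 0.1893]},
    {"translation": [0.252, 0.356, -0.12], "twist": [0, 0, 0.2524]},
    {"translation": [0.315, 0.445, -0.15], "twist": [0, 0, 0.3155]},
    {"translation": [0.378, 0.534, -0.18], "twist": [0, 0, 0.3786]},
    {"translation": [0.441, 0.623, -0.21], "twist": [0, 0, 0.4417]},
    {"translation": [0.504, 0.712, -0.24], "twist": [0, 0, 0.5048]},
    {"translation": [0.567, 0.801, -0.27], "twist": [0, 0, 0.5679]},
    {"translation": [0.63, 0.89, -0.3], "twist": [0, 0, 0.631]}
  ],
  "grip": -1
}}

```text
t: 1.1
ee_pos: [315.4, -482.2, 374.4]
orientation: [-2.933, -1.126, -0.0]
ft_force: [-0.3, -0.6, 0.6]
width: 87.7
```

Emit:
{"name": "send_rows", "arguments": {
  "commands": [
    {"translation": [0.063, 0.089, -0.03], "twist": [0, 0, 0.0631]},
    {"translation": [0.126, 0.178, -0.06], "twist": [0, 0, 0.1262]},
    {"translation": [0.189, 0.267, -0.09], "twist": [0, 0, 0.1893]},
    {"translation": [0.252, 0.356, -0.12], "twist": [0, 0, 0.2524]},
    {"translation": [0.315, 0.445, -0.15], "twist": [0, 0, 0.3155]},
    {"translation": [0.378, 0.534, -0.18], "twist": [0, 0, 0.3786]},
    {"translation": [0.441, 0.623, -0.21], "twist": [0, 0, 0.4417]},
    {"translation": [0.504, 0.712, -0.24], "twist": [0, 0, 0.5048]},
    {"translation": [0.567, 0.801, -0.27], "twist": [0, 0, 0.5679]},
    {"translation": [0.63, 0.89, -0.3], "twist": [0, 0, 0.631]}
  ]
}}

```text
t: 2.1
ee_pos: [378.4, -393.2, 344.4]
orientation: [-2.72, -1.572, 0.0]
ft_force: [-0.1, -0.0, -0.1]
width: 88.0
```

Emit:
{"name": "send_rows", "arguments": {
  "commands": [
    {"translation": [0.063, 0.089, -0.03], "twist": [0, 0, 0.0631]},
    {"translation": [0.126, 0.178, -0.06], "twist": [0, 0, 0.1262]},
    {"translation": [0.189, 0.267, -0.09], "twist": [0, 0, 0.1893]},
    {"translation": [0.252, 0.356, -0.12], "twist": [0, 0, 0.2524]},
    {"translation": [0.315, 0.445, -0.15], "twist": [0, 0, 0.3155]},
    {"translation": [0.378, 0.534, -0.18], "twist": [0, 0, 0.3786]},
    {"translation": [0.441, 0.623, -0.21], "twist": [0, 0, 0.4417]},
    {"translation": [0.504, 0.712, -0.24], "twist": [0, 0, 0.5048]},
    {"translation": [0.567, 0.801, -0.27], "twist": [0, 0, 0.5679]},
    {"translation": [0.63, 0.89, -0.3], "twist": [0, 0, 0.631]}
  ]
}}

```text
t: 3.1
ee_pos: [441.4, -304.2, 314.4]
orientation: [2.439, 1.98, 0.0]
ft_force: [-0.7, -0.8, 0.8]
width: 87.5
```

Emit:
{"name": "send_rows", "arguments": {
  "commands": [
    {"translation": [0.063, 0.089, -0.03], "twist": [0, 0, 0.0631]},
    {"translation": [0.126, 0.178, -0.06], "twist": [0, 0, 0.1262]},
    {"translation": [0.189, 0.267, -0.09], "twist": [0, 0, 0.1893]},
    {"translation": [0.252, 0.356, -0.12], "twist": [0, 0, 0.2524]},
    {"translation": [0.315, 0.445, -0.15], "twist": [0, 0, 0.3155]},
    {"translation": [0.378, 0.534, -0.18], "twist": [0, 0, 0.3786]},
    {"translation": [0.441, 0.623, -0.21], "twist": [0, 0, 0.4417]},
    {"translation": [0.504, 0.712, -0.24], "twist": [0, 0, 0.5048]},
    {"translation": [0.63, 0.89, -0.3], "twist": [0, 0, 0.631]},
    {"translation": [0.63, 0.89, -0.3], "twist": [0, 0, 0.631]}
  ]
}}

```text
t: 4.1
ee_pos: [504.8, -214.3, 284.0]
orientation: [-2.096, -2.34, -0.0]
ft_force: [0.2, -0.1, 0.6]
width: 87.6
```

```bash
cat > w.py <<'E'
from h import *
from workcell import ctrl
import sys
r=ctrl.get_image("wrist");n=sys.argv[1];cv2.imwrite(f"pics/{n}.png",r["img"][:,:,::-1]);np.savez(n+".npz",**r)
o=ctrl.get_obs();print(o["t"],o["ee_pos"],o["orientation"],o["width"]);print(r["intrinsics"],r["cam_to_world"])
E
python3 w.py w1
```

```text
4.15 [ 504.4 -215.   284.3] [-2.1 -2.3  0. ] 88.1558122482005
[[277.2   0.  316.7]
 [  0.  277.2 193.9]
 [  0.    0.    1. ]] [[   1.     0.1    0.   496.6]
 [   0.1   -1.    -0.3 -142.4]
 [  -0.     0.3   -1.   263. ]
 [   0.     0.     0.     1. ]]
```

View pics/w1.png

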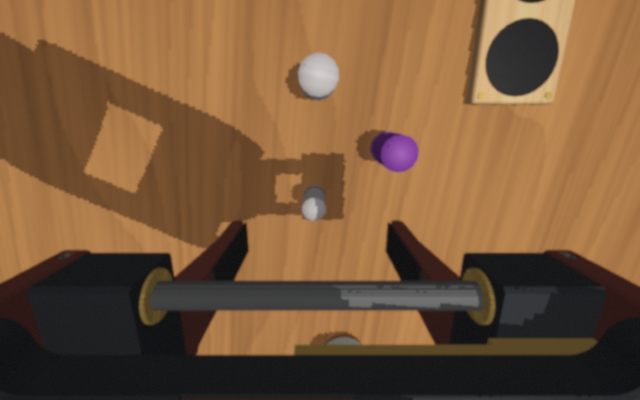

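Wrist view: the 20 mm punch is at (314,207) with its top face at its lower end, the 30 mm punch at (318,75), purple at (400,152), and the end mark at (522,57).

```bash
cat > m.py <<'E'
from h import *
import sys
r=np.load(sys.argv[1]+".npz");x0,y0,x1,y1=map(int,sys.argv[2].split(","))
vt=int(sys.argv[3]);z=float(sys.argv[4])
im=r["img"];hsv=cv2.cvtColor(im,cv2.COLOR_RGB2HSV);S=hsv[...,1];V=hsv[...,2]
M=(S<70)&(V>vt)if vt>0 else (V<-vt)
R=np.zeros(V.shape,bool);R[y0:y1,x0:x1]=1
for c,e,a in blobs(M&R,30):
    d=ray(r,(c[0][0]+c[1],c[0][1]),z)-ray(r,(c[0][0]-c[1],c[0][1]),z)
    print("ell",np.array(e[0]),np.array(e[1]),"area",a,"->",ray(r,e[0],z)[:2],"diam",np.linalg.norm(d))
E
for v in 90 130 160; do python3 m.py w1 285,170,345,235 $v 50;python3 m.py w1 280,40,350,110 $v 50; done; python3 m.py w1 478,5,565,100 -60 12
python3 -c "
import cv2;i=cv2.imread('pics/w1.png');print(cv2.cvtColor(i,cv2.COLOR_BGR2HSV)[185:226:3,314])"
```

```text
ell [313.4 206.2] [22.8 28.1] area 477.0 -> [ 501.5 -211.4] diam 24.39961636265072
ell [318.   75.2] [40.1 45.1] area 1415.0 -> [ 494.2 -113.5] diam 33.12806405841708
ell [310.2 208.9] [15.9 21.8] area 263.5 -> [ 499.2 -214. ] diam 17.95368277653926
ell [318.1  74.4] [40.2 43. ] area 1356.0 -> [ 494.2 -113. ] diam 31.071274366000917
ell [310.3 209. ] [11.9 20.3] area 181.5 -> [ 499.2 -214.1] diam 17.102851165968346
ell [318.9  73.6] [38.3 41.8] area 1254.0 -> [ 494.7 -112.4] diam 30.2643453625243
ell [521.9  56.6] [63.1 78.5] area 3894.0 -> [659.6 -75.6] diam 65.46266749283075
[[ 12  71  94]
 [  0   9  86]
 [  0   8  90]
 [  0  11  90]
 [  0  11 113]
 [  0   9 164]
 [  5   9 177]
 [  4  10 187]
 [  4   9 195]
 [  4   9 193]
 [  0  10 184]
 [  5  17 168]
 [ 14 129 166]
 [ 15 147 170]]
```

Emit:
{"name": "send_rows", "arguments": {
  "commands": [
    {"translation": [-0.02, 0.015, -0.1]},
    {"translation": [-0.02, 0.015, -0.25]},
    {"translation": [-0.02, 0.015, -0.4]},
    {"translation": [-0.02, 0.015, -0.55]},
    {"translation": [-0.02, 0.015, -0.7]},
    {"translation": [-0.02, 0.015, -0.82]},
    {"translation": [-0.02, 0.015, -0.9]},
    {"translation": [-0.02, 0.015, -0.95]},
    {"translation": [-0.02, 0.015, -0.975]},
    {"translation": [-0.02, 0.015, -0.975]}
  ]
}}

```text
validation failed for argument at $.co...
```

Emit:
{"name": "send_rows", "arguments": {
  "commands": [
    {"translation": [0, 0, 0]},
    {"translation": [0, 0, 0]},
    {"translation": [0, 0, 0]},
    {"translation": [0, 0, 0]},
    {"translation": [0, 0, 0]},
    {"translation": [0, 0, 0]},
    {"translation": [0, 0, 0]},
    {"translation": [0, 0, 0]},
    {"translation": [0, 0, 0]},
    {"translation": [0, 0, 0]}
  ],
  "grip": 1
}}

```text
validation failed for argument at $.co...
```

Twist is required in every row.

Emit:
{"name": "send_rows", "arguments": {
  "commands": [
    {"translation": [-0.02, 0.015, -0.1], "twist": [0, 0, 0]},
    {"translation": [-0.02, 0.015, -0.25], "twist": [0, 0, 0]},
    {"translation": [-0.02, 0.015, -0.4], "twist": [0, 0, 0]},
    {"translation": [-0.02, 0.015, -0.55], "twist": [0, 0, 0]},
    {"translation": [-0.02, 0.015, -0.7], "twist": [0, 0, 0]},
    {"translation": [-0.02, 0.015, -0.82], "twist": [0, 0, 0]},
    {"translation": [-0.02, 0.015, -0.9], "twist": [0, 0, 0]},
    {"translation": [-0.02, 0.015, -0.95], "twist": [0, 0, 0]},
    {"translation": [-0.02, 0.015, -0.975], "twist": [0, 0, 0]},
    {"translation": [-0.02, 0.015, -0.975], "twist": [0, 0, 0]}
  ]
}}

```text
t: 5.15
ee_pos: [502.0, -214.5, 187.1]
orientation: [2.101, 2.336, 0.0]
ft_force: [-1.0, 0.4, -0.2]
width: 87.9
```

Emit:
{"name": "send_rows", "arguments": {
  "commands": [
    {"translation": [0, 0, 0], "twist": [0, 0, 0]},
    {"translation": [0, 0, 0], "twist": [0, 0, 0]},
    {"translation": [0, 0, 0], "twist": [0, 0, 0]},
    {"translation": [0, 0, 0], "twist": [0, 0, 0]},
    {"translation": [0, 0, 0], "twist": [0, 0, 0]},
    {"translation": [0, 0, 0], "twist": [0, 0, 0]},
    {"translation": [0, 0, 0], "twist": [0, 0, 0]},
    {"translation": [0, 0, 0], "twist": [0, 0, 0]},
    {"translation": [0, 0, 0], "twist": [0, 0, 0]},
    {"translation": [0, 0, 0], "twist": [0, 0, 0]}
  ],
  "grip": 1
}}

```text
t: 6.15
ee_pos: [501.9, -214.5, 187.2]
orientation: [-2.101, -2.336, -0.0]
ft_force: [-0.6, -0.5, 0.6]
width: 19.4
```

Emit:
{"name": "send_rows", "arguments": {
  "commands": [
    {"translation": [0, 0, 0.15], "twist": [0, 0, 0]},
    {"translation": [0, 0, 0.35], "twist": [0, 0, 0]},
    {"translation": [0, 0, 0.55], "twist": [0, 0, 0]},
    {"translation": [0.03, 0.025, 0.7], "twist": [0, 0, 0]},
    {"translation": [0.12, 0.1, 0.8], "twist": [0, 0, 0]},
    {"translation": [0.25, 0.215, 0.8], "twist": [0, 0, 0]},
    {"translation": [0.38, 0.33, 0.8], "twist": [0, 0, 0]},
    {"translation": [0.51, 0.445, 0.8], "twist": [0, 0, 0]},
    {"translation": [0.64, 0.56, 0.8], "twist": [0, 0, 0]},
    {"translation": [0.77, 0.67, 0.8], "twist": [0, 0, 0]}
  ]
}}

```text
t: 7.15
ee_pos: [580.0, -146.0, 266.4]
orientation: [-2.099, -2.336, 0.001]
ft_force: [-0.7, 0.2, -0.7]
width: 19.8
```

Emit:
{"name": "send_rows", "arguments": {
  "commands": [
    {"translation": [0.15, 0.13, 0], "twist": [0, 0, 0]},
    {"translation": [0.31, 0.27, 0], "twist": [0, 0, 0]},
    {"translation": [0.47, 0.41, 0], "twist": [0, 0, 0]},
    {"translation": [0.63, 0.55, 0], "twist": [0, 0, 0]},
    {"translation": [0.75, 0.65, 0], "twist": [0, 0, 0]},
    {"translation": [0.815, 0.712, -0.05], "twist": [0, 0, 0]},
    {"translation": [0.815, 0.712, -0.15], "twist": [0, 0, 0]},
    {"translation": [0.815, 0.712, -0.25], "twist": [0, 0, 0]},
    {"translation": [0.815, 0.712, -0.35], "twist": [0, 0, 0]},
    {"translation": [0.815, 0.712, -0.4], "twist": [0, 0, 0]}
  ]
}}

```text
t: 8.15
ee_pos: [659.4, -76.8, 225.3]
orientation: [-2.1, -2.334, 0.002]
ft_force: [-0.2, 0.4, -1.2]
width: 19.3
```

```bash
python3 w.py w2
```

```text
8.2 [659.4 -76.8 225. ] [-2.1 -2.3  0. ] 19.381601381017116
[[277.2   0.  316.7]
 [  0.  277.2 193.9]
 [  0.    0.    1. ]] [[  1.    0.1   0.  651.5]
 [  0.1  -1.   -0.3  -4.8]
 [ -0.    0.3  -1.  204.3]
 [  0.    0.    0.    1. ]]
```

View pics/w2.png

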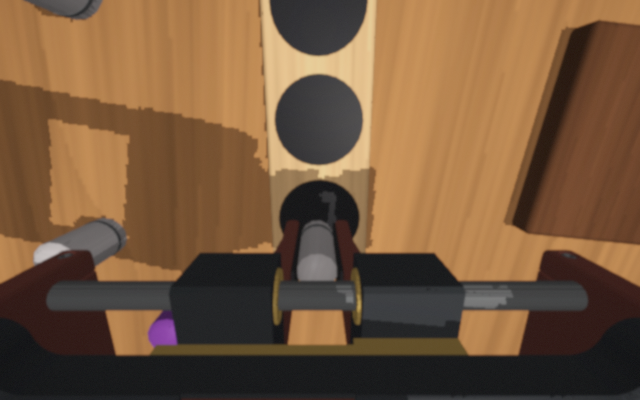

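The 20 mm punch is held upright over the end mark; the mark's centre is at about (319,215). Next I lower it.

Emit:
{"name": "send_rows", "arguments": {
  "commands": [
    {"translation": [0, 0, -0.05], "twist": [0, 0, 0]},
    {"translation": [0, 0, -0.1], "twist": [0, 0, 0]},
    {"translation": [0, 0, -0.15], "twist": [0, 0, 0]},
    {"translation": [0, 0, -0.2], "twist": [0, 0, 0]},
    {"translation": [0, 0, -0.23], "twist": [0, 0, 0]},
    {"translation": [0, 0, -0.25], "twist": [0, 0, 0]},
    {"translation": [0, 0, -0.25], "twist": [0, 0, 0]},
    {"translation": [0, 0, -0.25], "twist": [0, 0, 0]},
    {"translation": [0, 0, -0.25], "twist": [0, 0, 0]},
    {"translation": [0, 0, -0.25], "twist": [0, 0, 0]}
  ]
}}

```text
t: 9.2
ee_pos: [660.5, -76.3, 202.4]
orientation: [2.1, 2.336, 0.0]
ft_force: [-0.5, 0.3, -0.8]
width: 19.4
```

```bash
python3 -c "
from workcell import ctrl;from h import *
o=ctrl.get_obs();print(o['ee_pos'],o['ft_force'],o['orientation'],o['moment'])"
```

```text
[660.5 -76.3 202.4] [-0.5  0.3 -0.8] [2.1 2.3 0. ] [-0.  -0.1 -0. ]
```

Emit:
{"name": "send_rows", "arguments": {
  "commands": [
    {"translation": [0, 0, -0.01], "twist": [0, 0, 0]},
    {"translation": [0, 0, -0.02], "twist": [0, 0, 0]},
    {"translation": [0, 0, -0.028], "twist": [0, 0, 0]},
    {"translation": [0, 0, -0.028], "twist": [0, 0, 0]},
    {"translation": [0, 0, -0.028], "twist": [0, 0, 0]},
    {"translation": [0, 0, -0.028], "twist": [0, 0, 0]},
    {"translation": [0, 0, -0.028], "twist": [0, 0, 0]},
    {"translation": [0, 0, -0.028], "twist": [0, 0, 0]},
    {"translation": [0, 0, -0.028], "twist": [0, 0, 0]},
    {"translation": [0, 0, -0.028], "twist": [0, 0, 0]}
  ]
}}

```text
t: 10.2
ee_pos: [660.4, -76.3, 199.4]
orientation: [-2.101, -2.336, 0.0]
ft_force: [0.7, 0.4, -1.5]
width: 19.3
```

Emit:
{"name": "send_rows", "arguments": {
  "commands": [
    {"translation": [0, 0, 0], "twist": [0, 0, 0]},
    {"translation": [0, 0, 0], "twist": [0, 0, 0]},
    {"translation": [0, 0, 0], "twist": [0, 0, 0]},
    {"translation": [0, 0, 0], "twist": [0, 0, 0]},
    {"translation": [0, 0, 0], "twist": [0, 0, 0]},
    {"translation": [0, 0, 0.1], "twist": [0, 0, 0]},
    {"translation": [0, 0, 0.25], "twist": [0, 0, 0]},
    {"translation": [0, 0, 0.4], "twist": [0, 0, 0]},
    {"translation": [0, 0, 0.55], "twist": [0, 0, 0]},
    {"translation": [0, 0, 0.7], "twist": [0, 0, 0]}
  ],
  "grip": -1
}}

```text
t: 11.2
ee_pos: [660.6, -76.3, 271.5]
orientation: [2.1, 2.335, 0.001]
ft_force: [0.2, -0.3, 0.1]
width: 87.6
```

Emit:
{"name": "send_rows", "arguments": {
  "commands": [
    {"translation": [-0.1, -0.02, 0.05], "twist": [0, 0, 0]},
    {"translation": [-0.2, -0.04, 0.1], "twist": [0, 0, 0]},
    {"translation": [-0.3, -0.06, 0.1], "twist": [0, 0, 0]},
    {"translation": [-0.4, -0.08, 0.1], "twist": [0, 0, 0]},
    {"translation": [-0.5, -0.1, 0.1], "twist": [0, 0, 0]},
    {"translation": [-0.6, -0.12, 0.1], "twist": [0, 0, 0]},
    {"translation": [-0.7, -0.14, 0.1], "twist": [0, 0, 0]},
    {"translation": [-0.8, -0.16, 0.1], "twist": [0, 0, 0]},
    {"translation": [-0.9, -0.18, 0.1], "twist": [0, 0, 0]},
    {"translation": [-1, -0.2, 0.1], "twist": [0, 0, 0]}
  ]
}}

```text
t: 12.2
ee_pos: [559.6, -96.4, 279.4]
orientation: [2.101, 2.336, 0.0]
ft_force: [0.4, 0.1, 0.8]
width: 87.9
```

Emit:
{"name": "send_rows", "arguments": {
  "commands": [
    {"translation": [-0.1, -0.025, 0], "twist": [0, 0, 0]},
    {"translation": [-0.2, -0.05, 0], "twist": [0, 0, 0]},
    {"translation": [-0.3, -0.075, 0], "twist": [0, 0, 0]},
    {"translation": [-0.4, -0.1, 0], "twist": [0, 0, 0]},
    {"translation": [-0.5, -0.125, 0], "twist": [0, 0, 0]},
    {"translation": [-0.58, -0.15, 0], "twist": [0, 0, 0]},
    {"translation": [-0.654, -0.167, 0], "twist": [0, 0, 0]},
    {"translation": [-0.654, -0.167, 0], "twist": [0, 0, 0]},
    {"translation": [-0.654, -0.167, 0], "twist": [0, 0, 0]},
    {"translation": [-0.654, -0.167, 0], "twist": [0, 0, 0]}
  ]
}}

```text
t: 13.2
ee_pos: [495.4, -113.0, 279.5]
orientation: [2.1, 2.336, 0.001]
ft_force: [0.5, 0.1, 0.6]
width: 87.7
```

```bash
python3 w.py w3
```

```text
13.25 [ 495.4 -113.   279.4] [2.1 2.3 0. ] 87.95266825119002
[[277.2   0.  316.7]
 [  0.  277.2 193.9]
 [  0.    0.    1. ]] [[  1.    0.1   0.  487.5]
 [  0.1  -1.   -0.3 -41. ]
 [  0.    0.3  -1.  258.4]
 [  0.    0.    0.    1. ]]
```

View pics/w3.png

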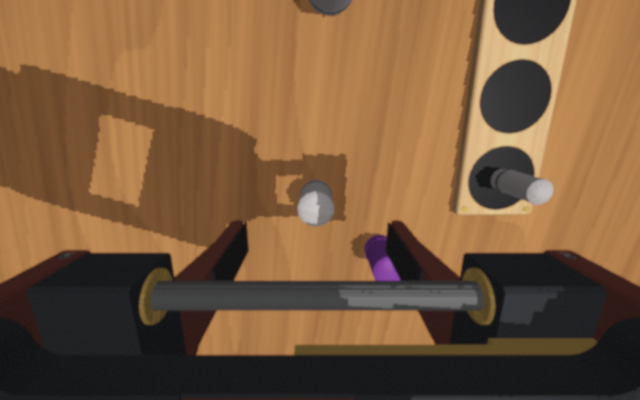

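The 20 mm punch stands on the end mark, its top at (540,190). The 30 mm punch is between the fingers at (316,205), with the purple one clear below the right finger at (380,260).

```bash
python3 m.py w3 285,170,345,235 75 50; python3 m.py w3 522,170,560,210 120 62;python3 m.py w3 478,55,555,140 -60 12
```

```text
ell [315.3 203.4] [35.8 45.3] area 1261.5 -> [ 493.5 -106.3] diam 35.630842719724754
ell [539.4 191.3] [22.9 28.1] area 501.0 -> [655.7 -75.7] diam 21.58550002364552
ell [518.9  94.5] [57.5 71.6] area 3151.5 -> [654.3  -4.7] diam 62.811154324308866
```

Emit:
{"name": "send_rows", "arguments": {
  "commands": [
    {"translation": [-0.005, 0.015, -0.1], "twist": [0, 0, 0]},
    {"translation": [-0.005, 0.015, -0.25], "twist": [0, 0, 0]},
    {"translation": [-0.005, 0.015, -0.4], "twist": [0, 0, 0]},
    {"translation": [-0.005, 0.015, -0.55], "twist": [0, 0, 0]},
    {"translation": [-0.005, 0.015, -0.7], "twist": [0, 0, 0]},
    {"translation": [-0.005, 0.015, -0.82], "twist": [0, 0, 0]},
    {"translation": [-0.005, 0.015, -0.89], "twist": [0, 0, 0]},
    {"translation": [-0.005, 0.015, -0.924], "twist": [0, 0, 0]},
    {"translation": [-0.005, 0.015, -0.924], "twist": [0, 0, 0]},
    {"translation": [-0.005, 0.015, -0.924], "twist": [0, 0, 0]}
  ]
}}

```text
t: 14.25
ee_pos: [494.7, -111.5, 187.3]
orientation: [2.1, 2.336, 0.0]
ft_force: [1.3, -0.8, 0.1]
width: 87.9
```

Emit:
{"name": "send_rows", "arguments": {
  "commands": [
    {"translation": [0, 0, 0], "twist": [0, 0, 0]},
    {"translation": [0, 0, 0], "twist": [0, 0, 0]},
    {"translation": [0, 0, 0], "twist": [0, 0, 0]},
    {"translation": [0, 0, 0], "twist": [0, 0, 0]},
    {"translation": [0, 0, 0], "twist": [0, 0, 0]},
    {"translation": [0, 0, 0], "twist": [0, 0, 0]},
    {"translation": [0, 0, 0], "twist": [0, 0, 0]},
    {"translation": [0, 0, 0], "twist": [0, 0, 0]},
    {"translation": [0, 0, 0], "twist": [0, 0, 0]},
    {"translation": [0, 0, 0], "twist": [0, 0, 0]}
  ],
  "grip": 1
}}

```text
t: 15.25
ee_pos: [494.5, -111.5, 186.9]
orientation: [-2.101, -2.336, 0.0]
ft_force: [0.0, 0.5, -0.0]
width: 29.4
```

Emit:
{"name": "send_rows", "arguments": {
  "commands": [
    {"translation": [0, 0, 0.15], "twist": [0, 0, 0]},
    {"translation": [0, 0, 0.35], "twist": [0, 0, 0]},
    {"translation": [0, 0, 0.55], "twist": [0, 0, 0]},
    {"translation": [0.03, 0.02, 0.7], "twist": [0, 0, 0]},
    {"translation": [0.12, 0.08, 0.8], "twist": [0, 0, 0]},
    {"translation": [0.24, 0.16, 0.8], "twist": [0, 0, 0]},
    {"translation": [0.36, 0.24, 0.8], "twist": [0, 0, 0]},
    {"translation": [0.49, 0.325, 0.8], "twist": [0, 0, 0]},
    {"translation": [0.62, 0.41, 0.8], "twist": [0, 0, 0]},
    {"translation": [0.75, 0.5, 0.8], "twist": [0, 0, 0]}
  ]
}}

```text
t: 16.25
ee_pos: [570.6, -60.5, 266.2]
orientation: [-2.1, -2.336, 0.001]
ft_force: [-0.3, 0.1, -2.8]
width: 29.6
```

Emit:
{"name": "send_rows", "arguments": {
  "commands": [
    {"translation": [0.15, 0.1, 0], "twist": [0, 0, 0]},
    {"translation": [0.31, 0.2, 0], "twist": [0, 0, 0]},
    {"translation": [0.47, 0.31, 0], "twist": [0, 0, 0]},
    {"translation": [0.63, 0.41, 0], "twist": [0, 0, 0]},
    {"translation": [0.76, 0.5, 0], "twist": [0, 0, 0]},
    {"translation": [0.84, 0.55, -0.05], "twist": [0, 0, 0]},
    {"translation": [0.84, 0.55, -0.15], "twist": [0, 0, 0]},
    {"translation": [0.84, 0.55, -0.25], "twist": [0, 0, 0]},
    {"translation": [0.84, 0.55, -0.35], "twist": [0, 0, 0]},
    {"translation": [0.84, 0.55, -0.4], "twist": [0, 0, 0]}
  ]
}}

```text
t: 17.25
ee_pos: [652.5, -6.9, 225.1]
orientation: [-2.1, -2.334, 0.003]
ft_force: [0.1, 1.0, -3.8]
width: 29.3
```

Emit:
{"name": "send_rows", "arguments": {
  "commands": [
    {"translation": [0, 0, -0.05], "twist": [0, 0, 0]},
    {"translation": [0, 0, -0.1], "twist": [0, 0, 0]},
    {"translation": [0, 0, -0.15], "twist": [0, 0, 0]},
    {"translation": [0, 0, -0.2], "twist": [0, 0, 0]},
    {"translation": [0, 0, -0.23], "twist": [0, 0, 0]},
    {"translation": [0, 0, -0.25], "twist": [0, 0, 0]},
    {"translation": [0, 0, -0.265], "twist": [0, 0, 0]},
    {"translation": [0, 0, -0.275], "twist": [0, 0, 0]},
    {"translation": [0, 0, -0.275], "twist": [0, 0, 0]},
    {"translation": [0, 0, -0.275], "twist": [0, 0, 0]}
  ]
}}

```text
t: 18.25
ee_pos: [653.5, -6.5, 199.6]
orientation: [2.101, 2.336, 0.0]
ft_force: [-0.6, -0.9, -3.1]
width: 29.6
```

Emit:
{"name": "send_rows", "arguments": {
  "commands": [
    {"translation": [0, 0, 0], "twist": [0, 0, 0]},
    {"translation": [0, 0, 0], "twist": [0, 0, 0]},
    {"translation": [0, 0, 0], "twist": [0, 0, 0]},
    {"translation": [0, 0, 0], "twist": [0, 0, 0]},
    {"translation": [0, 0, 0], "twist": [0, 0, 0]},
    {"translation": [0, 0, 0.1], "twist": [0, 0, 0]},
    {"translation": [0, 0, 0.25], "twist": [0, 0, 0]},
    {"translation": [0, 0, 0.4], "twist": [0, 0, 0]},
    {"translation": [0, 0, 0.55], "twist": [0, 0, 0]},
    {"translation": [0, 0, 0.7], "twist": [0, 0, 0]}
  ],
  "grip": -1
}}

```text
t: 19.25
ee_pos: [653.6, -6.5, 271.5]
orientation: [2.1, 2.335, 0.001]
ft_force: [-0.1, -0.7, -0.2]
width: 87.7
```

Emit:
{"name": "send_rows", "arguments": {
  "commands": [
    {"translation": [-0.1, 0.04, 0.05], "twist": [0, 0, 0]},
    {"translation": [-0.2, 0.08, 0.1], "twist": [0, 0, 0]},
    {"translation": [-0.3, 0.12, 0.1], "twist": [0, 0, 0]},
    {"translation": [-0.4, 0.16, 0.1], "twist": [0, 0, 0]},
    {"translation": [-0.5, 0.2, 0.1], "twist": [0, 0, 0]},
    {"translation": [-0.6, 0.24, 0.1], "twist": [0, 0, 0]},
    {"translation": [-0.7, 0.28, 0.1], "twist": [0, 0, 0]},
    {"translation": [-0.8, 0.32, 0.1], "twist": [0, 0, 0]},
    {"translation": [-0.9, 0.36, 0.1], "twist": [0, 0, 0]},
    {"translation": [-1, 0.4, 0.1], "twist": [0, 0, 0]}
  ]
}}

```text
t: 20.25
ee_pos: [552.7, 33.8, 279.5]
orientation: [2.101, 2.336, 0.0]
ft_force: [0.3, 0.3, -0.6]
width: 87.9
```

Emit:
{"name": "send_rows", "arguments": {
  "commands": [
    {"translation": [-0.1, 0.04, 0], "twist": [0, 0, 0]},
    {"translation": [-0.2, 0.08, 0], "twist": [0, 0, 0]},
    {"translation": [-0.3, 0.12, 0], "twist": [0, 0, 0]},
    {"translation": [-0.4, 0.16, 0], "twist": [0, 0, 0]},
    {"translation": [-0.5, 0.2, 0], "twist": [0, 0, 0]},
    {"translation": [-0.58, 0.23, 0], "twist": [0, 0, 0]},
    {"translation": [-0.635, 0.24, 0], "twist": [0, 0, 0]},
    {"translation": [-0.635, 0.24, 0], "twist": [0, 0, 0]},
    {"translation": [-0.635, 0.24, 0], "twist": [0, 0, 0]},
    {"translation": [-0.635, 0.24, 0], "twist": [0, 0, 0]}
  ]
}}

```text
t: 21.25
ee_pos: [490.4, 57.4, 279.6]
orientation: [2.101, 2.335, 0.001]
ft_force: [0.2, 0.6, 0.1]
width: 87.8
```

```bash
python3 w.py w4; python3 m.py w4 270,150,360,245 75 50
```

```text
21.3 [490.4  57.4 279.5] [2.1 2.3 0. ] 87.63253595611971
[[277.2   0.  316.7]
 [  0.  277.2 193.9]
 [  0.    0.    1. ]] [[  1.    0.1   0.  482.6]
 [  0.1  -1.   -0.3 129.4]
 [  0.    0.3  -1.  258.5]
 [  0.    0.    0.    1. ]]
ell [313.6 201.5] [48.1 55.5] area 2083.5 -> [487.   65.6] diam 43.96653180694986
```

View pics/w4.png

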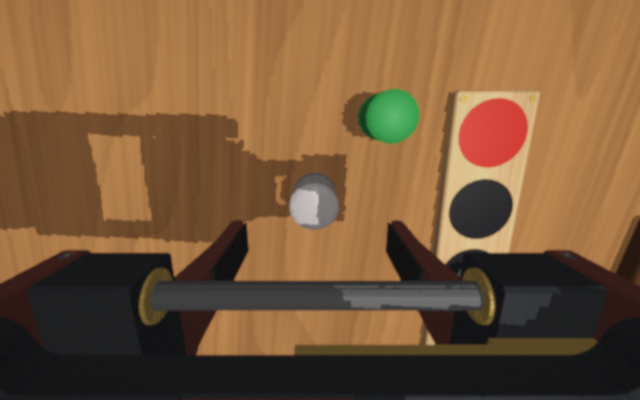

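The 40 mm punch is between the fingers at (314,203). Green is at (391,116), clear of the fingers; red is at (493,132) and the second mark at (481,209).

Emit:
{"name": "send_rows", "arguments": {
  "commands": [
    {"translation": [-0.013, 0.025, -0.1], "twist": [0, 0, 0]},
    {"translation": [-0.013, 0.025, -0.25], "twist": [0, 0, 0]},
    {"translation": [-0.013, 0.025, -0.4], "twist": [0, 0, 0]},
    {"translation": [-0.013, 0.025, -0.55], "twist": [0, 0, 0]},
    {"translation": [-0.013, 0.025, -0.7], "twist": [0, 0, 0]},
    {"translation": [-0.013, 0.025, -0.82], "twist": [0, 0, 0]},
    {"translation": [-0.013, 0.025, -0.89], "twist": [0, 0, 0]},
    {"translation": [-0.013, 0.025, -0.925], "twist": [0, 0, 0]},
    {"translation": [-0.013, 0.025, -0.925], "twist": [0, 0, 0]},
    {"translation": [-0.013, 0.025, -0.925], "twist": [0, 0, 0]}
  ]
}}

```text
t: 22.3
ee_pos: [488.9, 60.1, 187.3]
orientation: [2.1, 2.336, 0.001]
ft_force: [0.4, -0.5, -0.1]
width: 87.6
```

Emit:
{"name": "send_rows", "arguments": {
  "commands": [
    {"translation": [0, 0, 0], "twist": [0, 0, 0]},
    {"translation": [0, 0, 0], "twist": [0, 0, 0]},
    {"translation": [0, 0, 0], "twist": [0, 0, 0]},
    {"translation": [0, 0, 0], "twist": [0, 0, 0]},
    {"translation": [0, 0, 0], "twist": [0, 0, 0]},
    {"translation": [0, 0, 0], "twist": [0, 0, 0]},
    {"translation": [0, 0, 0], "twist": [0, 0, 0]},
    {"translation": [0, 0, 0], "twist": [0, 0, 0]},
    {"translation": [0, 0, 0], "twist": [0, 0, 0]},
    {"translation": [0, 0, 0], "twist": [0, 0, 0]}
  ],
  "grip": 1
}}

```text
t: 23.3
ee_pos: [488.4, 60.0, 187.0]
orientation: [-2.1, -2.336, 0.001]
ft_force: [-3.3, 0.6, 3.8]
width: 39.5
```

```bash
python3 m.py w4 448,172,516,244 -60 12
python3 - <<'E'
from h import *
r=np.load("w4.npz");h=cv2.cvtColor(r["img"],cv2.COLOR_RGB2HSV);m=(h[...,1]>180)&((h[...,0]<6)|(h[...,0]>174))&(h[...,2]>150);m[:,:440]=0;m[180:]=0
for c,e,a in blobs(m,300):print(e,ray(r,e[0],12))
E
```

```text
ell [480.6 208.8] [51.5 62.5] area 2527.0 -> [644.2  63.5] diam 59.33057755380236
((501.5478515625, 133.1531982421875), (42.4263916015625, 73.23703002929688), 20.034334182739258) [644.  133.2  12. ]
```

Emit:
{"name": "send_rows", "arguments": {
  "commands": [
    {"translation": [0, 0, 0.15], "twist": [0, 0, 0]},
    {"translation": [0, 0, 0.35], "twist": [0, 0, 0]},
    {"translation": [0, 0, 0.55], "twist": [0, 0, 0]},
    {"translation": [0.03, 0, 0.7], "twist": [0, 0, 0]},
    {"translation": [0.12, 0, 0.8], "twist": [0, 0, 0]},
    {"translation": [0.24, 0, 0.8], "twist": [0, 0, 0]},
    {"translation": [0.36, 0, 0.8], "twist": [0, 0, 0]},
    {"translation": [0.49, 0, 0.8], "twist": [0, 0, 0]},
    {"translation": [0.62, 0, 0.8], "twist": [0, 0, 0]},
    {"translation": [0.75, 0, 0.8], "twist": [0, 0, 0]}
  ]
}}

```text
t: 24.3
ee_pos: [564.8, 60.0, 266.2]
orientation: [-2.1, -2.335, 0.001]
ft_force: [0.1, 0.4, -6.2]
width: 39.4
```

Emit:
{"name": "send_rows", "arguments": {
  "commands": [
    {"translation": [0.15, 0.03, 0], "twist": [0, 0, 0]},
    {"translation": [0.31, 0.03, 0], "twist": [0, 0, 0]},
    {"translation": [0.47, 0.03, 0], "twist": [0, 0, 0]},
    {"translation": [0.63, 0.03, 0], "twist": [0, 0, 0]},
    {"translation": [0.76, 0.03, 0], "twist": [0, 0, 0]},
    {"translation": [0.823, 0.03, -0.05], "twist": [0, 0, 0]},
    {"translation": [0.823, 0.03, -0.15], "twist": [0, 0, 0]},
    {"translation": [0.823, 0.03, -0.25], "twist": [0, 0, 0]},
    {"translation": [0.823, 0.03, -0.35], "twist": [0, 0, 0]},
    {"translation": [0.823, 0.03, -0.4], "twist": [0, 0, 0]}
  ]
}}

```text
t: 25.3
ee_pos: [645.0, 63.0, 225.1]
orientation: [-2.099, -2.335, 0.003]
ft_force: [-0.4, 0.4, -5.0]
width: 39.7
```

Emit:
{"name": "send_rows", "arguments": {
  "commands": [
    {"translation": [0, 0, -0.05], "twist": [0, 0, 0]},
    {"translation": [0, 0, -0.1], "twist": [0, 0, 0]},
    {"translation": [0, 0, -0.15], "twist": [0, 0, 0]},
    {"translation": [0, 0, -0.2], "twist": [0, 0, 0]},
    {"translation": [0, 0, -0.23], "twist": [0, 0, 0]},
    {"translation": [0, 0, -0.25], "twist": [0, 0, 0]},
    {"translation": [0, 0, -0.265], "twist": [0, 0, 0]},
    {"translation": [0, 0, -0.275], "twist": [0, 0, 0]},
    {"translation": [0, 0, -0.275], "twist": [0, 0, 0]},
    {"translation": [0, 0, -0.275], "twist": [0, 0, 0]}
  ]
}}

```text
t: 26.3
ee_pos: [646.0, 63.0, 199.6]
orientation: [2.101, 2.336, 0.0]
ft_force: [-0.2, -0.1, -5.5]
width: 39.5
```

Emit:
{"name": "send_rows", "arguments": {
  "commands": [
    {"translation": [0, 0, 0], "twist": [0, 0, 0]},
    {"translation": [0, 0, 0], "twist": [0, 0, 0]},
    {"translation": [0, 0, 0], "twist": [0, 0, 0]},
    {"translation": [0, 0, 0], "twist": [0, 0, 0]},
    {"translation": [0, 0, 0], "twist": [0, 0, 0]},
    {"translation": [0, 0, 0.1], "twist": [0, 0, 0]},
    {"translation": [0, 0, 0.25], "twist": [0, 0, 0]},
    {"translation": [0, 0, 0.4], "twist": [0, 0, 0]},
    {"translation": [0, 0, 0.55], "twist": [0, 0, 0]},
    {"translation": [0, 0, 0.7], "twist": [0, 0, 0]}
  ],
  "grip": -1
}}

```text
t: 27.3
ee_pos: [646.2, 63.0, 271.5]
orientation: [2.1, 2.335, 0.001]
ft_force: [-0.3, -0.0, 0.4]
width: 87.7
```

Emit:
{"name": "send_rows", "arguments": {
  "commands": [
    {"translation": [-0.09, 0.09, 0.05], "twist": [0, 0, 0]},
    {"translation": [-0.18, 0.18, 0.1], "twist": [0, 0, 0]},
    {"translation": [-0.27, 0.27, 0.1], "twist": [0, 0, 0]},
    {"translation": [-0.36, 0.36, 0.1], "twist": [0, 0, 0]},
    {"translation": [-0.46, 0.46, 0.1], "twist": [0, 0, 0]},
    {"translation": [-0.56, 0.56, 0.1], "twist": [0, 0, 0]},
    {"translation": [-0.66, 0.67, 0.1], "twist": [0, 0, 0]},
    {"translation": [-0.77, 0.78, 0.1], "twist": [0, 0, 0]},
    {"translation": [-0.88, 0.89, 0.1], "twist": [0, 0, 0]},
    {"translation": [-0.98, 1, 0.1], "twist": [0, 0, 0]}
  ]
}}

```text
t: 28.3
ee_pos: [546.9, 164.0, 279.4]
orientation: [-2.1, -2.336, 0.0]
ft_force: [-0.3, -0.5, 0.3]
width: 87.8
```

Emit:
{"name": "send_rows", "arguments": {
  "commands": [
    {"translation": [-0.1, 0.1, 0], "twist": [0, 0, 0]},
    {"translation": [-0.22, 0.22, 0], "twist": [0, 0, 0]},
    {"translation": [-0.34, 0.34, 0], "twist": [0, 0, 0]},
    {"translation": [-0.46, 0.46, 0], "twist": [0, 0, 0]},
    {"translation": [-0.58, 0.58, 0], "twist": [0, 0, 0]},
    {"translation": [-0.7, 0.7, 0], "twist": [0, 0, 0]},
    {"translation": [-0.78, 0.8, 0], "twist": [0, 0, 0]},
    {"translation": [-0.82, 0.85, 0], "twist": [0, 0, 0]},
    {"translation": [-0.82, 0.85, 0], "twist": [0, 0, 0]},
    {"translation": [-0.82, 0.85, 0], "twist": [0, 0, 0]}
  ]
}}

```text
t: 29.3
ee_pos: [466.2, 248.1, 279.5]
orientation: [2.1, 2.336, 0.0]
ft_force: [0.3, 0.4, 0.2]
width: 87.6
```

```bash
python3 w.py w5; python3 m.py w5 270,140,360,250 75 50
```

```text
29.35 [466.3 247.9 279.5] [2.1 2.3 0. ] 87.98065048570555
[[277.2   0.  316.7]
 [  0.  277.2 193.9]
 [  0.    0.    1. ]] [[  1.    0.1   0.  458.3]
 [  0.1  -1.   -0.3 320.1]
 [  0.    0.3  -1.  258.5]
 [  0.    0.    0.    1. ]]
ell [313.3 202.6] [59.7 66.3] area 3097.5 -> [462.6 255.3] diam 52.41277720993472
```

View pics/w5.png

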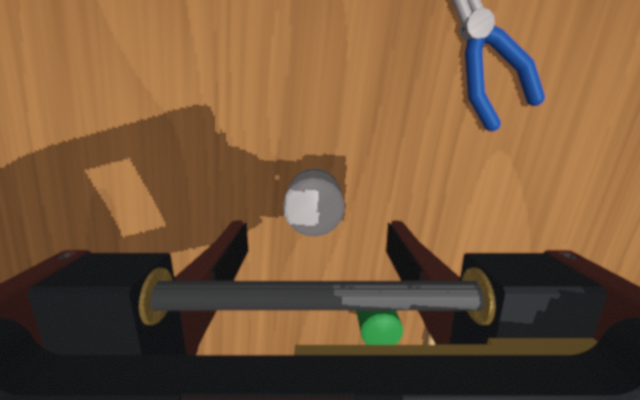

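The 50 mm punch is between the fingers at (314,204); the pliers at (500,60) are clear.

Emit:
{"name": "send_rows", "arguments": {
  "commands": [
    {"translation": [-0.02, 0.025, -0.1], "twist": [0, 0, 0]},
    {"translation": [-0.02, 0.025, -0.25], "twist": [0, 0, 0]},
    {"translation": [-0.02, 0.025, -0.4], "twist": [0, 0, 0]},
    {"translation": [-0.02, 0.025, -0.55], "twist": [0, 0, 0]},
    {"translation": [-0.02, 0.025, -0.7], "twist": [0, 0, 0]},
    {"translation": [-0.02, 0.025, -0.82], "twist": [0, 0, 0]},
    {"translation": [-0.02, 0.025, -0.89], "twist": [0, 0, 0]},
    {"translation": [-0.02, 0.025, -0.925], "twist": [0, 0, 0]},
    {"translation": [-0.02, 0.025, -0.925], "twist": [0, 0, 0]},
    {"translation": [-0.02, 0.025, -0.925], "twist": [0, 0, 0]}
  ]
}}

```text
t: 30.35
ee_pos: [464.2, 250.6, 187.3]
orientation: [2.101, 2.336, 0.001]
ft_force: [-0.1, 0.6, 0.6]
width: 87.7
```

Emit:
{"name": "send_rows", "arguments": {
  "commands": [
    {"translation": [0, 0, 0], "twist": [0, 0, 0]},
    {"translation": [0, 0, 0], "twist": [0, 0, 0]},
    {"translation": [0, 0, 0], "twist": [0, 0, 0]},
    {"translation": [0, 0, 0], "twist": [0, 0, 0]},
    {"translation": [0, 0, 0], "twist": [0, 0, 0]},
    {"translation": [0, 0, 0], "twist": [0, 0, 0]},
    {"translation": [0, 0, 0], "twist": [0, 0, 0]},
    {"translation": [0, 0, 0], "twist": [0, 0, 0]},
    {"translation": [0, 0, 0], "twist": [0, 0, 0]},
    {"translation": [0, 0, 0], "twist": [0, 0, 0]}
  ],
  "grip": 1
}}

```text
t: 31.35
ee_pos: [463.8, 250.5, 187.0]
orientation: [-2.101, -2.336, 0.001]
ft_force: [-3.0, -0.4, 4.7]
width: 50.1
```

Emit:
{"name": "send_rows", "arguments": {
  "commands": [
    {"translation": [0, 0, 0.15], "twist": [0, 0, 0]},
    {"translation": [0, 0, 0.35], "twist": [0, 0, 0]},
    {"translation": [0, 0, 0.55], "twist": [0, 0, 0]},
    {"translation": [0.04, -0.03, 0.7], "twist": [0, 0, 0]},
    {"translation": [0.14, -0.1, 0.8], "twist": [0, 0, 0]},
    {"translation": [0.28, -0.19, 0.8], "twist": [0, 0, 0]},
    {"translation": [0.42, -0.28, 0.8], "twist": [0, 0, 0]},
    {"translation": [0.56, -0.38, 0.8], "twist": [0, 0, 0]},
    {"translation": [0.7, -0.47, 0.8], "twist": [0, 0, 0]},
    {"translation": [0.85, -0.57, 0.8], "twist": [0, 0, 0]}
  ]
}}

```text
t: 32.35
ee_pos: [550.1, 192.3, 266.1]
orientation: [-2.101, -2.335, 0.002]
ft_force: [1.4, 0.6, -8.0]
width: 49.8
```

Emit:
{"name": "send_rows", "arguments": {
  "commands": [
    {"translation": [0.15, -0.1, 0], "twist": [0, 0, 0]},
    {"translation": [0.31, -0.21, 0], "twist": [0, 0, 0]},
    {"translation": [0.47, -0.32, 0], "twist": [0, 0, 0]},
    {"translation": [0.63, -0.43, 0], "twist": [0, 0, 0]},
    {"translation": [0.77, -0.53, 0], "twist": [0, 0, 0]},
    {"translation": [0.86, -0.59, 0], "twist": [0, 0, 0]},
    {"translation": [0.895, -0.612, -0.1], "twist": [0, 0, 0]},
    {"translation": [0.895, -0.612, -0.22], "twist": [0, 0, 0]},
    {"translation": [0.895, -0.612, -0.34], "twist": [0, 0, 0]},
    {"translation": [0.895, -0.612, -0.4], "twist": [0, 0, 0]}
  ]
}}

```text
t: 33.35
ee_pos: [637.1, 132.7, 224.6]
orientation: [-2.098, -2.335, 0.005]
ft_force: [-0.3, -0.4, -7.0]
width: 49.6
```

Emit:
{"name": "send_rows", "arguments": {
  "commands": [
    {"translation": [0, 0, -0.05], "twist": [0, 0, 0]},
    {"translation": [0, 0, -0.1], "twist": [0, 0, 0]},
    {"translation": [0, 0, -0.15], "twist": [0, 0, 0]},
    {"translation": [0, 0, -0.2], "twist": [0, 0, 0]},
    {"translation": [0, 0, -0.23], "twist": [0, 0, 0]},
    {"translation": [0, 0, -0.25], "twist": [0, 0, 0]},
    {"translation": [0, 0, -0.265], "twist": [0, 0, 0]},
    {"translation": [0, 0, -0.275], "twist": [0, 0, 0]},
    {"translation": [0, 0, -0.275], "twist": [0, 0, 0]},
    {"translation": [0, 0, -0.275], "twist": [0, 0, 0]}
  ]
}}

```text
t: 34.35
ee_pos: [638.6, 132.3, 199.6]
orientation: [2.101, 2.336, 0.0]
ft_force: [-0.1, -0.5, -7.7]
width: 49.4
```

Emit:
{"name": "send_rows", "arguments": {
  "commands": [
    {"translation": [0, 0, 0], "twist": [0, 0, 0]},
    {"translation": [0, 0, 0], "twist": [0, 0, 0]},
    {"translation": [0, 0, 0], "twist": [0, 0, 0]},
    {"translation": [0, 0, 0], "twist": [0, 0, 0]},
    {"translation": [0, 0, 0], "twist": [0, 0, 0]},
    {"translation": [0, 0, 0.1], "twist": [0, 0, 0]},
    {"translation": [0, 0, 0.3], "twist": [0, 0, 0]},
    {"translation": [0, 0, 0.5], "twist": [0, 0, 0]},
    {"translation": [0, 0, 0.7], "twist": [0, 0, 0]},
    {"translation": [0, 0, 0.9], "twist": [0, 0, 0]}
  ],
  "grip": -1
}}

```text
t: 35.35
ee_pos: [638.5, 132.3, 291.1]
orientation: [2.1, 2.336, 0.001]
ft_force: [-0.0, 0.6, -0.3]
width: 87.8
```

Emit:
{"name": "send_rows", "arguments": {
  "commands": [
    {"translation": [-0.15, 0, 0.05], "twist": [0, 0, 0]},
    {"translation": [-0.3, 0, 0.1], "twist": [0, 0, 0]},
    {"translation": [-0.45, 0, 0.2], "twist": [0, 0, 0]},
    {"translation": [-0.6, 0, 0.3], "twist": [0, 0, 0]},
    {"translation": [-0.8, 0, 0.4], "twist": [0, 0, 0]},
    {"translation": [-1, 0, 0.5], "twist": [0, 0, 0]},
    {"translation": [-1, 0, 0.5], "twist": [0, 0, 0]},
    {"translation": [-1, 0, 0.5], "twist": [0, 0, 0]},
    {"translation": [-1, 0, 0.5], "twist": [0, 0, 0]},
    {"translation": [-1, 0, 0.5], "twist": [0, 0, 0]}
  ]
}}

```text
t: 36.35
ee_pos: [539.2, 132.3, 339.1]
orientation: [-2.101, -2.336, 0.0]
ft_force: [-0.4, -0.9, 0.2]
width: 88.1
```

Emit:
{"name": "send_rows", "arguments": {
  "commands": [
    {"translation": [-0.2, 0.1, 0], "twist": [0, 0, 0]},
    {"translation": [-0.4, 0.2, 0], "twist": [0, 0, 0]},
    {"translation": [-0.6, 0.4, 0], "twist": [0, 0, 0]},
    {"translation": [-0.8, 0.6, 0], "twist": [0, 0, 0]},
    {"translation": [-1, 0.8, 0], "twist": [0, 0, 0]},
    {"translation": [-1, 1, 0], "twist": [0, 0, 0]},
    {"translation": [-1, 1, 0], "twist": [0, 0, 0]},
    {"translation": [-1, 1, 0], "twist": [0, 0, 0]},
    {"translation": [-1, 1, 0], "twist": [0, 0, 0]},
    {"translation": [-1, 1, 0], "twist": [0, 0, 0]}
  ]
}}

```text
t: 37.35
ee_pos: [438.8, 231.6, 339.3]
orientation: [-2.102, -2.335, 0.001]
ft_force: [-0.5, -0.5, -0.1]
width: 87.5
```

```bash
python3 - <<'E'
from h import *
from workcell import ctrl
for n in("top","scene"):
    r=ctrl.get_image(n);np.savez(n+"1.npz",**r);im=r["img"];cv2.imwrite(f"pics/{n}1.png",cv2.resize(im[:,:,::-1][130:280,190:440]if n=="top" else im[:,:,::-1][90:310,190:420],None,fx=3 if n=="top" else 2.6,fy=3 if n=="top" else 2.6,interpolation=cv2.INTER_CUBIC))
E
python3 m.py top1 245,150,375,205 100 62; python3 m.py scene1 300,170,400,300 100 62
```

```text
ell [266.  177.7] [21.  21.5] area 352.0 -> [640.  129.3] diam 49.73167522088591
ell [296.5 173.5] [17.1 17.1] area 227.0 -> [647.3  61.3] diam 39.28792575398714
ell [328.1 169.1] [12.5 12.5] area 122.0 -> [655.1  -8.7] diam 29.335749764027973
ell [359.2 165.1] [8.1 8.3] area 50.5 -> [661.8 -77.6] diam 19.320540468782465
ell [324.9 256.9] [8.3 8.6] area 54.5 -> [663.5 -78.9] diam 19.895629223157883
ell [341.9 232.8] [11.5 12.8] area 112.5 -> [656.3  -9.2] diam 29.234553430091623
ell [357.6 210. ] [14.5 16.9] area 190.5 -> [648.4  61.1] diam 39.49421003142985
ell [372.1 189.3] [17.1 21. ] area 280.5 -> [641.2 128.7] diam 49.767526391337796
```

View pics/top1.png

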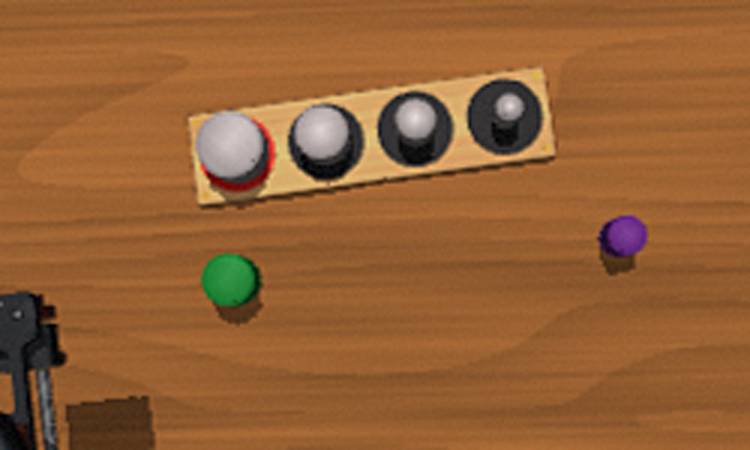

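View pics/scene1.png

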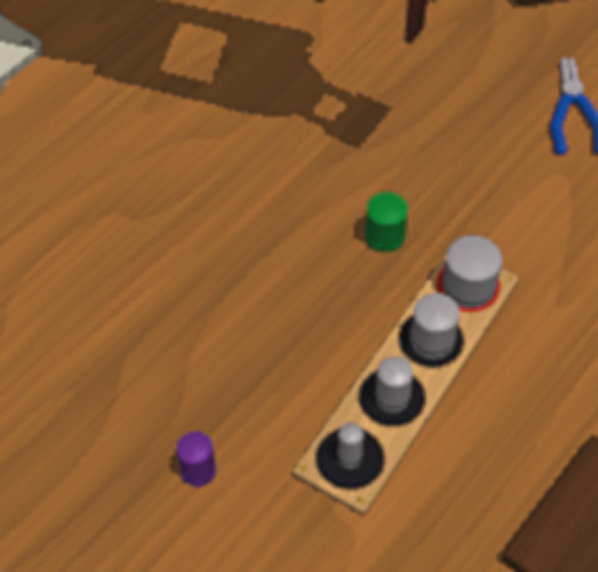

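All four punches stand upright, 50, 40, 30 and 20 mm from the red mark to the far end. Measured by the top camera, each is within about 2 mm of its mark. The arm is clear and the pliers haven't moved. Handing in.

```bash
python3 -c "
from workcell import ctrl
print(ctrl.close_job())"
```

```text
the job is handed in; nothing more can be done
None
```

All four punches now stand upright on the rail in order of diameter, from the 50 mm one on the red mark down to the 20 mm one on the black end mark. I handed the job in at about 37.5 s of the 88 s allowed; no verdict was reported.

- **Top camera:** after placing, each punch was within about 2 mm of its mark as measured in the first top picture. The 50 mm punch was the furthest off.
- **Scene camera:** the same spots came out up to about 6 mm off in this view, with the 50 mm punch again the worst. That reading is less reliable because its masks include some of the punch sides, and it is still inside the 12 mm limit.
- **Wrist camera:** an earlier look put the 20 mm punch about 4–5 mm off in x. That mask also caught part of the side, and both final views put it nearer the mark.
- **Other objects:** the pliers and the green and purple look-alikes were not touched. I did not re-measure the jar at the end, but the arm never worked near it.
- **Release:** the gripper was open and clear of everything at hand-in. The last three punches were let go with a small gap, an estimated 0.5 mm, above the rail.

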